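# Pack the core mould with spacer rings and top it with its follower

### The arm

A 6-joint arm with a two-finger parallel gripper is mounted at the origin on the work surface. World frame = base frame: x ahead of the robot, y to its left, z up, the work surface at z = 0. Lengths are in m, angles in degrees, forces in N, time in s.
With the tool pointing down it reaches from about 0.35 to 0.8 m from the base axis. Payload 7.3 kg.
Tool frame: the origin (TCP) lies midway between the tips of the shut fingers; the grasp point (between the pads) lies 19 mm behind it (bot.tcp_to_grasp is the distance from the TCP to the grasp point, in m); x points along the fingers, y is the direction in which the jaws open and shut, and the axes are right-handed (so a half turn about x gives the same grasp; the last joint's range is limited). The gripper opens to 85 mm and grips with 20 to 120 N. Pads are 22 mm wide; open, the fingers measure 114 mm over their backs; the gripper's body (76 mm by 85 mm) begins 54 mm behind the grasp point. The pads swing forward as they close: fully open they stand 13 mm farther back than shut.
Start: joints at [-83.365, 19.595, 87.324, -0, 73.075, -8.365], TCP at [0.136, -0.507, 0.209] pointing down, gripper open.
Joint ranges: [-145.02, 145.02], [-44.19, 115.74], [2.07, 154.8], [-57.11, 237.11], [16.16, 152.29], [-177.93, 177.93]. Speed limits (degrees/s): [147.25, 147.25, 180, 180, 180, 180].

### API

Orientations are given as a 3x3 rotation matrix whose columns are the frame's x, y, z axes.
In Python, from workcell import sensors, imaging, bot gives the robot as it stands.
- The arm moves only by the shell command python3 -m pendant 'ROWS'. ROWS is JSON, one flat list of numbers, 7 for each row, row after row: the shift along the tool's x, y, z in units of 25 mm (1.0 is 25 mm), then the turn, a rotation vector about the tool's x, y, z in units of 8 degrees (1.0 is 8 degrees), then the opening in per cent of the stroke, from 0 (shut) to 100 (fully open). In form: [dx, dy, dz, ax, ay, az, hand, dx, dy, dz, ax, ay, az, hand, ...]. A call has 1 to 20 rows; each row is the pose to reach, as a shift and turn from the pose measured when the call began, along the tool's axes at that moment; what a row does not reach only later rows make up. A row lasts 1/8 s, in which the tool goes at most 62.5 mm and 10.7 degrees, less where a joint would pass 70% of its speed; a pose out of reach is approached as far as the arm can. A call with a gripper value outside its range is refused whole. The fingers move at their own pace and stop on an object; the grip force is fixed at half the most. Time passes only in rows, so rows that repeat a pose let the fingers close. It gives the time, the measured TCP pose, the force and the opening at its end, in the units of the state.
- sensors.state(): the state, without advancing time (a new reading comes with each control period).
- imaging.camera(name): name is "scene" or "top"; returns a dict with "frame" (480x640x3 uint8, blue, green, red), "K" (3x3 intrinsics, pixels), "camera_from_world" (4x4, takes a point from world to camera coordinates). Camera axes: x right, y down, z forward; pixel columns grow to the right and rows downward; lengths in m; the calibration is good to about 2 mm. A picture is of the moment at which its call begins. There is no depth.
- bot.finish_job(): hands the job in, once; it reports no verdict.
Trained networks look in the newest picture that a camera, given by its name, has taken for a name from the list of things; names that differ only in an ending like _2 or _b are one class to them, and where a whole thing is asked for, a point or a joint stands for the part that bears it (a point fixed in the world has none). Each returns a list of dicts, best first, with "p" (0 to 1); they miss things now and then, are a little off and sometimes report something else, mostly with a low value. They report only what shows in the picture. A call takes as long as a camera call. They do not tell look-alikes from the thing itself.
- imaging.boxes_of(camera, target): "uv" ([column, row] in pixels, amid what is visible of it).
- imaging.spot_point(camera, target): "uv" ([column, row] in pixels: a listed point, or the origin of a listed thing).
The state is a dict: "clock": time; "joint_positions": joint angles; "qvel": joint speeds; "effort": joint torques, N m; "position": TCP position; "ee_rot": TCP orientation; "wrist_force": force on the tool from outside, world axes, zero at the start; "moment": the same for the moment, N m; "opening": opening from 0.0 (shut) to 1.0 (fully open).
Only numpy, scipy, OpenCV 4.12 (cv2) and the standard library are available. Lean on these libraries where they do the work, as an engineer would, in place of code of your own. Each camera call takes 0.05 s, during which the arm holds its last target. There are 200 camera calls.

### The job

Pack the core mould for a smaller core: drop the thick spacer ring into its bore first, then the two thin spacer rings, either one first, so that all three lie flat in one column. Then reach through the round port in the roof of the warming hood, lift the knobbed follower off its pedestal and set it in the bore on top of the rings, knob up. Let go of everything, and leave the ball gauge and the other things on the shelf where they are.

Things in the scene. Friction and masses are not known exactly. Their poses are not given: they have to be found in the camera images.
- mould: Core mould, aluminium, fixed to the shelf, upright: a barrel 78 mm outside diameter (90 mm at its flared lip), on a round flange 124 mm in diameter and 10 mm high. Its round bore, open at the top, is 54.5 mm in diameter and 74 mm deep. Origin: centre of the flange's underside at shelf height; z up along the bore.
- mould_floor (a point): Centre of the bore's flat floor, 12 mm above the shelf, on the bore's axis.
- mould_mouth (a point): Centre of the mould's mouth, level with the top of its lip, 86 mm above the shelf. The mouth is chamfered: 60 mm wide at the lip, narrowing to the bore (54.5 mm) 5 mm further down. A ring let go askew can wedge in the mouth; a light push from above with closed fingers sends it down.
- thick_ring: The thick flat steel spacer ring, 52 mm outside diameter, 12 mm hole, 22 mm thick, lying flat on the shelf. Origin: centre of its underside, z up along its axis; either face may go down. The rings' start places are mixed with one another and with the ball gauge's.
- thick_ring_mid (a point): Centre of the thick ring, 11 mm above its underside.
- thin_ring_a: One of two alike thin rings: flat steel spacer ring, 52 mm outside diameter, 12 mm hole, 14 mm thick, lying flat on the shelf. Origin: centre of its underside, z up along its axis; either face may go down. The rings' start places are mixed with one another and with the ball gauge's.
- thin_ring_a_mid (a point): Centre of thin ring a, 7 mm above its underside.
- thin_ring_b: The other of the two alike thin rings: flat steel spacer ring, 52 mm outside diameter, 12 mm hole, 14 mm thick, lying flat on the shelf. Origin: centre of its underside, z up along its axis; either face may go down. The rings' start places are mixed with one another and with the ball gauge's.
- thin_ring_b_mid (a point): Centre of thin ring b, 7 mm above its underside.
- follower: Knobbed follower, steel: a disc 52 mm in diameter and 14 mm thick with a plain round knob, 24 mm in diameter and 36 mm tall, standing in the middle of its top (50 mm tall in all). It starts upright on the pedestal in the warming hood, its underside 78 mm and its knob's top 128 mm above the shelf. Origin: centre of its underside, z up through the knob.
- follower_knob (a point): Centre of the top of the follower's knob.
- hood: Warming hood, a fixed grey painted sheet-metal box 180 by 180 mm and 150 mm high, with one opening: a round port 130 mm in diameter in the middle of its 6 mm thick flat roof. Inside, under the port, stands a pedestal 60 mm in diameter and 78 mm high. Origin: centre of its underside at shelf height.
- hood_port (a point): Centre of the port, level with the top of the hood's roof, 150 mm above the shelf.
- ball_gauge: Ball gauge, a thin-walled steel ring 92 mm outside and 73 mm inside diameter, 12 mm high, lying among the spacer rings; not part of the column, leave it. Origin: centre of its underside.
- jar: Green glass jar, 68 mm in diameter, 90 mm high, standing; leave it. Origin: centre of its underside.
- pricker: Seam pricker, lying: dark horn handle 85 mm long and 20 mm thick, steel spike 65 mm long to its +x; leave it. Origin: on the shelf, under the handle, 12 mm from its spike end.
- spool: Wooden thread spool, standing, 48 mm in diameter, 50 mm high; leave it. Origin: centre of its underside.
- hammer: Hammer, lying on the shelf along its x axis, handle to its -x; leave it.
- ball0_center (a point): Centre of a polished red ball, 72 mm in diameter, number 1 of four in a row in the wooden rack along the far edge; leave it.
- ball1_center (a point): Centre of a polished red ball, 72 mm in diameter, number 2 of four in a row in the wooden rack along the far edge; leave it.
- ball2_center (a point): Centre of a polished red ball, 72 mm in diameter, number 3 of four in a row in the wooden rack along the far edge; leave it.
- ball3_center (a point): Centre of a polished red ball, 72 mm in diameter, number 4 of four in a row in the wooden rack along the far edge; leave it.
There are look-alikes about, which are no part of the job. Leave any black, blue or turquoise look-alike of the thin_ring_a alone.

How it is judged:
By the outcome, as a careful person would: the job done as asked, in the order asked, and still so for the second after the job is handed in, with the robot touching nothing.
It also fails if it takes over 72 s, if anything falls off the work surface, if the arm or the gripper's body presses on something with over 40 N, if the wrist force passes 120 N, or if a joint passes its speed limit or range.

## Working session

There is one attempt and no reset: what is moved stays moved. The work goes in short steps, Python scripts to look and compute and a shell command to move; the robot and the scene stay as the last step left them, time stands still between calls to the robot, and variables do not carry over. Pictures are saved under pics/ and viewed, about 8 in all and at most 12, crops included, and the job is handed in when it is done.

```bash
ls; mkdir -p pics; cat > h.py <<'E'
import numpy as np, cv2
from workcell import sensors, imaging, bot
def px2w(c,uv,z):
    K=c["K"];T=np.array(c["camera_from_world"]);R=T[:3,:3];t=T[:3,3]
    o=-R.T@t; d=R.T@np.linalg.solve(K,[uv[0],uv[1],1.]); return o+d*(z-o[2])/d[2]
def w2px(c,p):
    T=np.array(c["camera_from_world"]); q=np.array(c["K"])@(T[:3,:3]@np.array(p)+T[:3,3]); return q[:2]/q[2]
def delta(target,R=None):
    s=sensors.state(); return np.array(s["ee_rot"]).T@(np.array(target)-np.array(s["position"]))/0.025
E
python3 - <<'E'
from h import *
s=sensors.state(); print(s["clock"],s["position"],np.round(s["ee_rot"],3).tolist(),s["opening"],bot.tcp_to_grasp)
for n in("top","scene"):
    c=imaging.camera(n); cv2.imwrite(f"pics/{n}0.png",c["frame"])
    T=np.array(c["camera_from_world"]); print(n,np.round(-T[:3,:3].T@T[:3,3],3))
    for t,z in(("mould_mouth",.086),("hood_port",.15),("follower_knob",.128),("thick_ring_mid",.011),("thin_ring_a_mid",.007),("ball_gauge",0),("jar",0),("pricker",0),("spool",0),("hammer",0)):
        for r in imaging.spot_point(n,t)[:6]:
            print(t,np.round(r["uv"],1),round(r["p"],2),np.round(px2w(c,r["uv"],z)[:2],4))
E
```

```text
pics
0.0 [ 0.13587326 -0.50664022  0.20861512] [[-0.0, 0.259, -0.966], [0.002, -0.966, -0.259], [-1.0, -0.002, -0.0]] 0.9984091768825242 0.0187
top [ 0.406 -0.07   1.189]
mould_mouth [267.3 237.9] 0.64 [0.5532 0.0057]
mould_mouth [306.1 185.1] 0.38 [ 0.6649 -0.0774]
hood_port [120.6 213.2] 0.64 [0.5984 0.2888]
follower_knob [129.7 215.9] 0.68 [0.5967 0.2782]
thick_ring_mid [365.9 236.4] 0.97 [ 0.5629 -0.2101]
thick_ring_mid [419.7 227.5] 0.66 [ 0.5812 -0.3326]
thin_ring_a_mid [415.7 282.1] 0.98 [ 0.4586 -0.3189]
thin_ring_a_mid [463.9 293.3] 0.97 [ 0.4317 -0.426 ]
thin_ring_a_mid [484.6 237.4] 0.79 [ 0.5567 -0.4804]
thin_ring_a_mid [404.9 326.4] 0.72 [ 0.3615 -0.2906]
ball_gauge [422.4 227.2] 0.97 [ 0.5834 -0.3412]
jar [229.  188.7] 0.56 [0.6791 0.0977]
pricker [304.2 183.4] 0.54 [ 0.6891 -0.0737]
pricker [366.1 239.6] 0.39 [ 0.5571 -0.2117]
spool [213.1 338.8] 0.57 [0.3433 0.1318]
hammer [439.  175.8] 0.6 [ 0.7028 -0.3853]
hammer [366.3 300. ] 0.35 [ 0.4212 -0.2078]
scene [0.944 0.505 0.847]
mould_mouth [356.5 270.8] 0.65 [0.5564 0.0012]
hood_port [444.  378.9] 0.58 [0.595  0.2813]
follower_knob [358.5 272.4] 0.75 [0.5768 0.0339]
follower_knob [442.2 393.7] 0.6 [0.6022 0.2913]
thick_ring_mid [300.4 227.9] 0.65 [ 0.5557 -0.2186]
thin_ring_a_mid [351.7 179.9] 0.85 [ 0.3614 -0.3006]
thin_ring_a_mid [302.7 164. ] 0.85 [ 0.4339 -0.4188]
thin_ring_a_mid [249.3 165.6] 0.82 [ 0.5542 -0.4848]
thin_ring_a_mid [314.7 185.7] 0.79 [ 0.4513 -0.3299]
ball_gauge [263.1 202.4] 0.83 [ 0.5843 -0.3493]
jar [328.9 362.7] 0.94 [0.6783 0.0987]
pricker [274.7 299.7] 0.84 [ 0.6961 -0.0791]
spool [482.1 297.9] 0.56 [0.3357 0.1356]
spool [436.1 405.1] 0.51 [0.5641 0.264 ]
spool [351.8 214.4] 0.41 [ 0.4255 -0.2037]
spool [360.7 272.2] 0.2 [ 0.5072 -0.0479]
hammer [210.8 211.7] 0.88 [ 0.7045 -0.385 ]
hammer [318.6 187.8] 0.28 [ 0.443 -0.325]
```

View pics/top0.png

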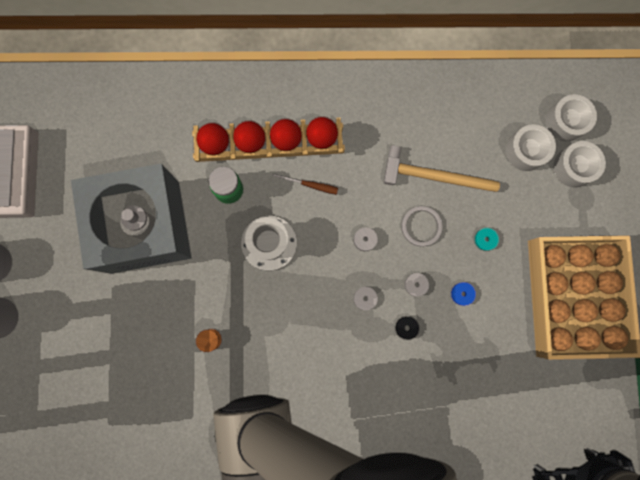

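View pics/scene0.png

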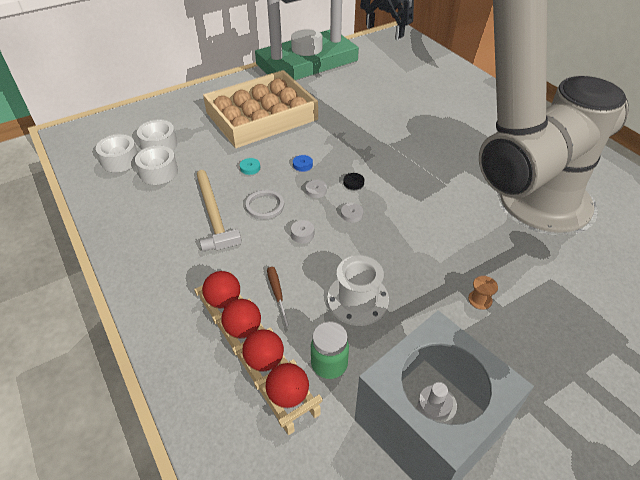

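The steel rings are at top (366,237), (366,298) and (417,284). In the scene view they are at (302,231), (350,211) and (316,187), and the first looks thick. The look-alikes are turquoise (487,239), blue (463,293) and black (407,327). The gauge is at (422,226), the mould at (269,240) and the hood at about (133,215). I'll overlay predicted outlines to check both the choice and the positions.

```bash
cat >> h.py <<'E'
def circ(c,im,x,y,z,r,col,ox,oy,s):
    a=np.linspace(0,2*np.pi,60); P=np.array([(w2px(c,(x+r*np.cos(t),y+r*np.sin(t),z))-[ox,oy]+.5)*s for t in a])
    cv2.polylines(im,[np.round(P*8).astype(np.int32)],True,col,1,cv2.LINE_AA,3)
def crop(c,ox,oy,w,h,s,cs):
    im=cv2.resize(c["frame"][oy:oy+h,ox:ox+w],None,fx=s,fy=s,interpolation=cv2.INTER_CUBIC)
    for q in cs: circ(c,im,*q,ox,oy,s)
    return im
E
python3 - <<'E'
from h import *
G=(0,255,0);Y=(0,255,255)
cs=[(.559,-.2143,.022,.026,G),(.455,-.3244,.014,.026,G),(.4235,-.2057,.014,.026,G),(.5548,.0034,.086,.03,Y),(.5548,.0034,.01,.062,G),(.5967,.285,.15,.065,Y),(.5967,.285,.128,.012,G),(.5967,.285,.092,.026,G)]
t=imaging.camera("top");s=imaging.camera("scene")
A=np.hstack([crop(t,340,215,100,100,4,cs),crop(s,275,160,100,100,4,cs)])
cv2.imwrite("pics/a.png",A)
B=np.hstack([crop(t,70,160,130,120,3,cs),crop(s,360,310,130,120,3,cs)])
C=np.hstack([crop(t,230,200,80,80,4,cs),crop(s,315,240,80,80,4,cs)])
C=cv2.resize(C,(600,300)); C=cv2.copyMakeBorder(C,0,0,0,B.shape[1]-600,0)
cv2.imwrite("pics/b.png",np.vstack([B[:300],C]) if 0 else cv2.resize(np.vstack([B,C]),None,fx=.88,fy=.88))
E
```

```text
(no output)
```

View pics/a.png

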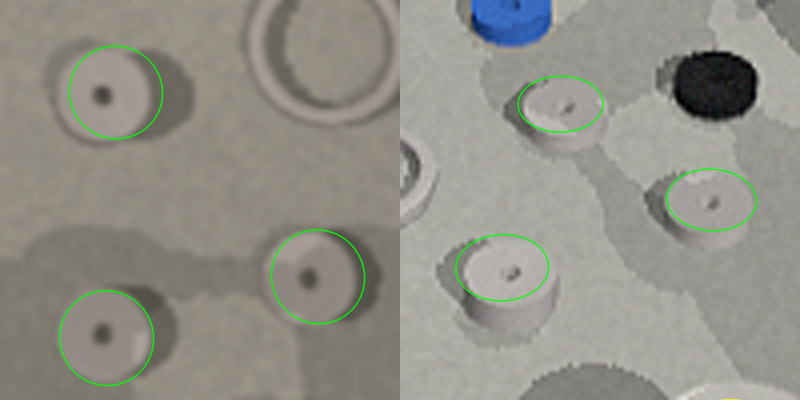

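View pics/b.png

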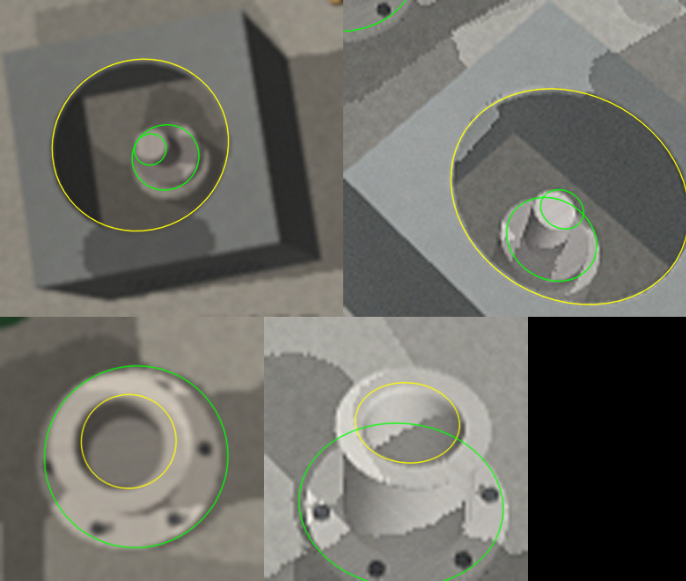

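```bash
python3 - <<'E'
from h import *
G=(0,255,0);Y=(0,255,255)
t=imaging.camera("top");s=imaging.camera("scene")
D={"thick":((365,238.5),(302.75,227.5),.022),"thinL":((365,298),(352.75,210.25),.014),"thinR":((416.5,284.25),(316.75,186.25),.014),"knob":((126.7,215.2),(440.9,389),.128)}
P={}
for k,(a,b,z) in D.items():
    A=px2w(t,a,z)[:2];B=px2w(s,b,z)[:2];P[k]=(A+B)/2;print(k,np.round(A,4),np.round(B,4),np.round(P[k],4))
m=(.5565,.0065)
cs=[(*P["thick"],.022,.026,G),(*P["thinL"],.014,.026,G),(*P["thinR"],.014,.026,G),(*P["knob"],.128,.012,G),(*P["knob"],.092,.026,G),(*m,.086,.045,Y),(*m,.086,.03,G),(*m,.081,.02725,Y)]
A=np.hstack([crop(t,340,215,100,100,4,cs),crop(s,275,160,100,100,4,cs)])[:, :]
A=cv2.resize(A,(600,300),interpolation=cv2.INTER_AREA)
f=lambda c,x,y:crop(c,x,y,50,50,6,cs)
B=np.hstack([f(t,245,213),f(s,335,247)]); 
C=cv2.resize(np.hstack([f(t,105,192),f(s,416,370)]),None,fx=1,fy=1)
cv2.imwrite("pics/c.png",np.vstack([B,C]))
cv2.imwrite("pics/d.png",A)
E
```

```text
thick [ 0.5568 -0.2067] [ 0.5557 -0.2074] [ 0.5562 -0.2071]
thinL [ 0.4255 -0.2035] [ 0.4245 -0.2023] [ 0.425  -0.2029]
thinR [ 0.4535 -0.319 ] [ 0.4521 -0.3186] [ 0.4528 -0.3188]
knob [0.5982 0.2842] [0.5989 0.2845] [0.5985 0.2843]
```

View pics/c.png

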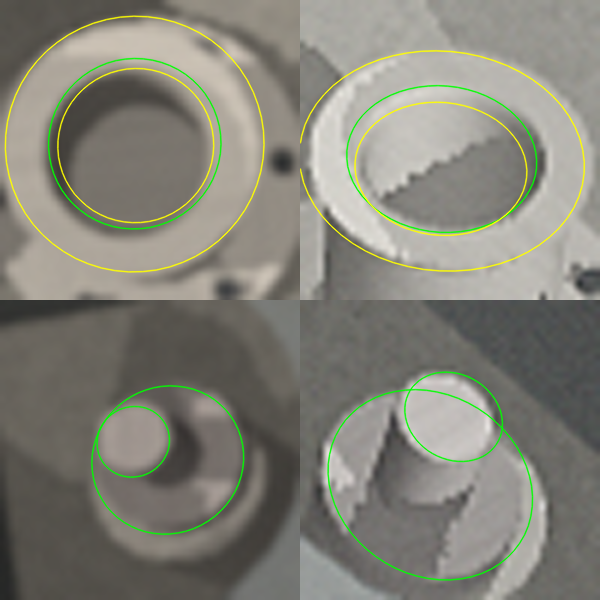

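```bash
python3 -c "
from h import *
print(np.round(delta((.5562,-.2071,.209)),2),np.round(delta((.5562,-.2071,.05)),2),np.round(delta((.5562,-.2071,.008)),2))"
```

```text
[ 1.000e-02 -7.240e+00 -1.934e+01] [  6.37  -7.24 -19.35] [  8.05  -7.24 -19.35]
```

```bash
python3 -m pendant '[0,-1,-2.5,0,0,0,100, 0,-2,-5,0,0,0,100, 0,-2.8,-7.5,0,0,0,100, 0,-3.7,-10,0,0,0,100, 0,-4.6,-12.3,0,0,0,100, 0,-5.5,-14.6,0,0,0,100, 0,-6.4,-17,0,0,0,100, 0,-7.24,-19.35,0,0,0,100, 1,-7.24,-19.35,0,0,0,100, 3,-7.24,-19.35,0,0,0,100, 4.5,-7.24,-19.35,0,0,0,100, 5.5,-7.24,-19.35,0,0,0,100,5.5,-7.24,-19.35,0,0,0,100]'; python3 -c "
from h import *
print(np.round(delta((.5562,-.2071,.008)),2)); s=sensors.state(); print(np.round(s['ee_rot'],3).tolist())"
```

```text
clock: 2.92
position: [0.5551, -0.2064, 0.0699]
ee_rot: [[-0.004, 0.259, -0.966], [0.002, -0.966, -0.259], [-1.0, -0.003, 0.003]]
wrist_force: [0.2, -0.3, 0.4]
opening: 1.002
[ 2.47  0.04 -0.04]
[[-0.004, 0.259, -0.966], [0.002, -0.966, -0.259], [-1.0, -0.003, 0.003]]
```

```bash
python3 -m pendant '[1,0,0,0,0,0,100, 2,0.04,-0.04,0,0,0,100, 2.45,0.04,-0.04,0,0,0,100, 2.45,0.04,-0.04,0,0,0,100, 2.45,0.04,-0.04,0,0,0,0, 2.45,0.04,-0.04,0,0,0,0, 2.45,0.04,-0.04,0,0,0,0, 2.45,0.04,-0.04,0,0,0,0, 2.45,0.04,-0.04,0,0,0,0, 2.45,0.04,-0.04,0,0,0,0]'; python3 -c "
from h import *
print(np.round(delta((.555,.0076,.17)),2)); t=imaging.camera('top'); s=imaging.camera('scene')
cv2.imwrite('pics/e.png',np.hstack([crop(t,320,200,90,90,4,[]),crop(s,255,160,90,90,4,[])]))"
```

```text
clock: 4.18
position: [0.556, -0.207, 0.0086]
ee_rot: [[-0.004, 0.259, -0.966], [0.002, -0.966, -0.259], [-1.0, -0.003, 0.003]]
wrist_force: [-0.1, -0.0, -0.3]
opening: -0.0
[-6.44 -8.32 -2.16]
```

View pics/e.png

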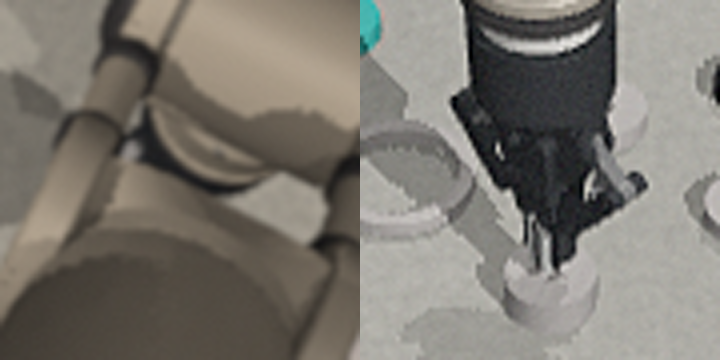

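```bash
python3 -c "
from h import *
s=imaging.camera('scene'); st=sensors.state(); print(st['position'],st['opening'],w2px(s,st['position']),st['wrist_force'])
G=(0,255,0)
p=st['position']
cv2.imwrite('pics/f.png',crop(s,270,190,70,60,9,[(*p,.002,G),(.5562,-.2071,.022,.026,(0,255,255))]))"
```

```text
[ 0.55604132 -0.20701232  0.00855214] 0.00030855954863715076 [302.86396918 231.86007962] [-0.17702703 -0.47970723  1.21807485]
```

View pics/f.png

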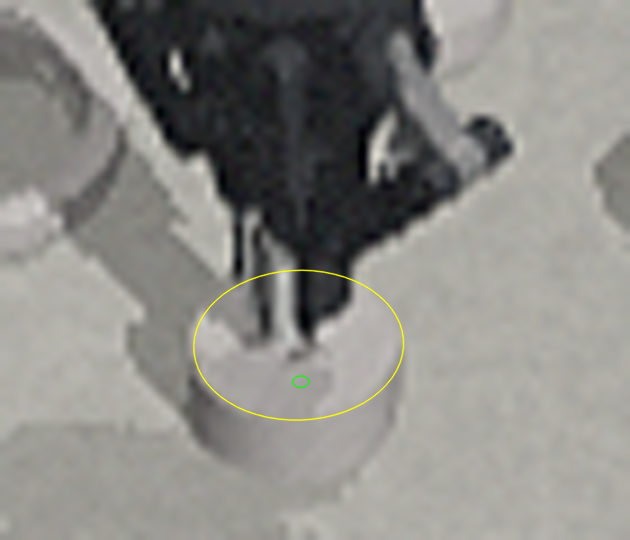

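```bash
python3 -m pendant '[-0.8,0,0,0,0,0,0, -1.6,0,0,0,0,0,0, -1.6,0,0,0,0,0,0]'; python3 -c "
from h import *
s=imaging.camera('scene'); st=sensors.state(); print(st['opening'])
p=np.array(st['position'])
cs=[(*(p+[0,0,d]),.002,c) for d,c in((0,(0,255,0)),(.013,(0,0,255)))]+[(.5562,-.2071,.022,.026,(0,255,255))]
cv2.imwrite('pics/g.png',crop(s,270,190,70,60,9,cs))"
```

```text
clock: 4.7
position: [0.5572, -0.2076, 0.0499]
ee_rot: [[-0.001, 0.259, -0.966], [0.001, -0.966, -0.259], [-1.0, -0.001, 0.001]]
wrist_force: [0.7, -0.6, -0.6]
opening: 0.002
0.004656076110228735
```

View pics/g.png

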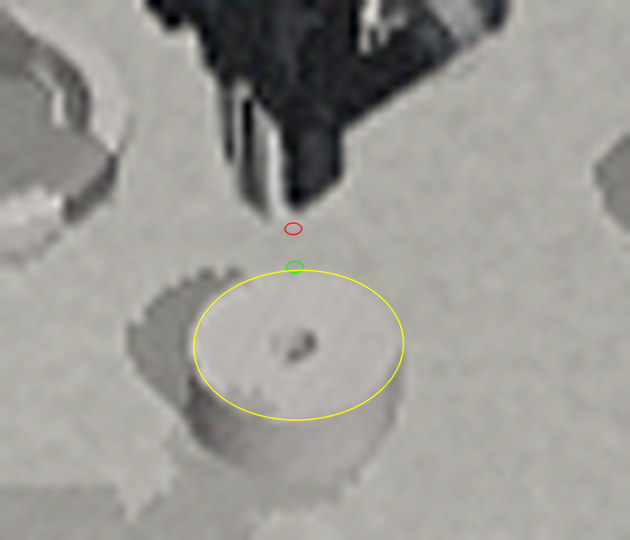

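The shut tips sit about 15 mm higher than the reported TCP, so the fingers closed above the ring, which hasn't moved. I'll touch the ring top lightly to measure that offset.

```bash
f(){ grep -E "position|force"; }; python3 -m pendant '[0.8,0.02,0.04,0,0,0,0, 1.6,0.02,0.04,0,0,0,0, 1.65,0.02,0.04,0,0,0,0]'|f; python3 -m pendant '[0.06,0,0,0,0,0,0]'|f;python3 -m pendant '[0.06,0,0,0,0,0,0]'|f; python3 -m pendant '[0.06,0,0,0,0,0,0]'|f
```

```text
position: [0.5538, -0.207, 0.0051]
wrist_force: [-0.3, -1.0, 0.2]
position: [0.5539, -0.2071, 0.0036]
wrist_force: [0.3, -0.6, 0.2]
position: [0.5541, -0.2072, 0.0023]
wrist_force: [-0.4, -0.1, -0.3]
position: [0.5544, -0.2073, 0.0012]
wrist_force: [-0.0, -1.0, -0.2]
```

```bash
f(){ grep -E "position|force"; }; for i in 1; do python3 -m pendant '[0.08,0,0,0,0,0,0]'|f; done; python3 -m pendant '[0.08,0,0,0,0,0,0]'|f; python3 -m pendant '[0.08,0,0,0,0,0,0]'|f
```

```text
position: [0.5546, -0.2074, 0.0]
wrist_force: [-5.3, 1.3, 16.3]
position: [0.5546, -0.2075, 0.0]
wrist_force: [-7.7, 3.7, 21.3]
position: [0.5546, -0.2075, 0.0]
wrist_force: [-5.8, 1.5, 14.6]
```

```bash
f(){ grep -E "position|force|open"; }; python3 -m pendant '[-0.6,0,-0.06,0,0,0,0, -1.2,0,-0.06,0,0,0,100, -1.2,0,-0.06,0,0,0,100, -1.2,0,-0.06,0,0,0,100, -1.2,0,-0.06,0,0,0,100, -0.6,0,-0.06,0,0,0,100, -0.2,0,-0.06,0,0,0,100, 0,0,-0.06,0,0,0,100, 0.2,0,-0.06,0,0,0,100,0.3,0,-0.06,0,0,0,100]'|f;  python3 -m pendant '[0.15,0,0,0,0,0,100,0.15,0,0,0,0,0,100]'|f;
```

```text
position: [0.556, -0.2071, -0.0078]
wrist_force: [0.4, 0.2, 0.2]
opening: 1.0
position: [0.5559, -0.207, -0.0117]
wrist_force: [0.5, 0.4, 0.5]
opening: 0.999
```

```bash
f(){ grep -E "position|force|open"; }; python3 -m pendant '[0.13,0,0,0,0,0,100,0.13,0,0,0,0,0,0,0.13,0,0,0,0,0,0,0.13,0,0,0,0,0,0,0.13,0,0,0,0,0,0,0.13,0,0,0,0,0,0]'|f;  python3 -m pendant '[-1,0,0,0,0,0,0,-2,0,0,0,0,0,0,-3,0,0,0,0,0,0,-4.5,0,0,0,0,0,0,-5,0,0,0,0,0,0,-5,0,0,0,0,0,0]'|f;python3 -c "
from h import *
s=imaging.camera('scene'); st=sensors.state(); p=np.array(st['position']);print(p)
a=w2px(s,p+[0,0,.02]).astype(int)
cv2.imwrite('pics/i.png',crop(s,a[0]-35,a[1]-35,70,70,7,[(*(p+[0,0,z]),.026,c) for z,c in ((.012,(0,255,0)),(.034,(0,255,255)))]))
print(np.round(delta((.555,.0076,.16)),2))"
```

```text
position: [0.5562, -0.2072, -0.0143]
wrist_force: [-0.7, -0.7, 5.9]
opening: 0.579
position: [0.5566, -0.2073, 0.1104]
wrist_force: [0.5, -0.1, -3.6]
opening: 0.582
[ 0.55605299 -0.20702038  0.10937351]
[-2.   -8.31 -2.18]
```

View pics/i.png

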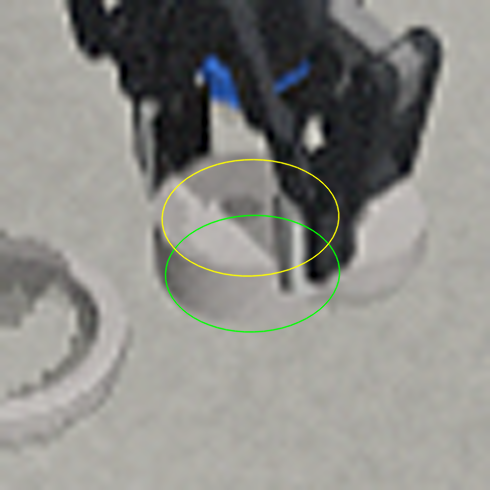

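```bash
python3 -m pendant '[-0.9,-1.5,-0.4,0,0,0,0,-0.9,-3.5,-0.9,0,0,0,0,-0.9,-5.5,-1.4,0,0,0,0,-0.9,-7,-1.8,0,0,0,0,-0.9,-8,-2.1,0,0,0,0,-0.6,-8.3,-2.18,0,0,0,0,0,-8.31,-2.18,0,0,0,0,0,-8.31,-2.18,0,0,0,0]'; python3 -c "
from h import *
print(np.round(delta((.555,.0076,.064)),2))
st=sensors.state(); p=np.array(st['position'])
f=[]
for n in('scene','top'):
  s=imaging.camera(n);a=w2px(s,p-[0,0,.02]).astype(int)
  f.append(crop(s,a[0]-28,a[1]-28,56,56,7,[(*(p+[0,0,.014]),.026,(0,255,0)),(p[0],p[1],.086,.030,(0,255,255))]))
cv2.imwrite('pics/j.png',np.hstack(f))"
```

```text
clock: 9.93
position: [0.5533, 0.0069, 0.1075]
ee_rot: [[-0.01, 0.258, -0.966], [0.003, -0.966, -0.258], [-1.0, -0.005, 0.009]]
wrist_force: [-0.3, 0.1, -3.3]
opening: 0.581
[ 1.74 -0.   -0.09]
```

View pics/j.png

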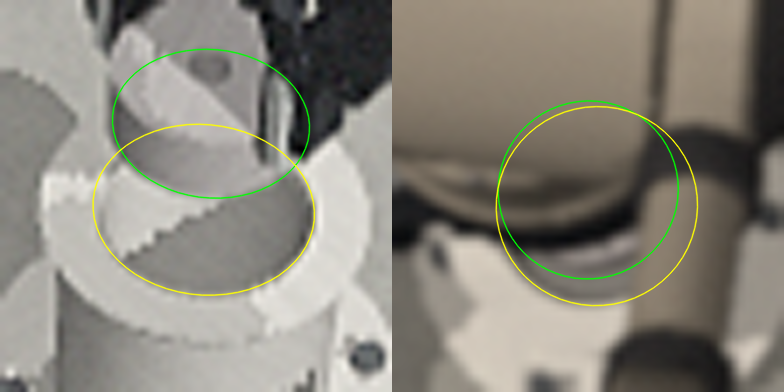

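```bash
python3 -m pendant '[0.7,0,-0.09,0,0,0,0,1.1,0,-0.09,0,0,0,0,1.3,0,-0.09,0,0,0,0,1.4,0,-0.09,0,0,0,0,1.5,0,-0.09,0,0,0,0]';python3 -m pendant '[0.12,0,0,0,0,0,0,0.24,0,0,0,0,0,0]'; python3 -c "
from h import *
print(np.round(delta((.555,.0076,.062)),2))"
```

```text
clock: 10.65
position: [0.5568, 0.0074, 0.072]
ee_rot: [[-0.006, 0.258, -0.966], [0.002, -0.966, -0.258], [-1.0, -0.004, 0.005]]
wrist_force: [-0.7, 1.0, -2.6]
opening: 0.578
clock: 10.9
position: [0.5562, 0.0075, 0.0684]
ee_rot: [[-0.006, 0.258, -0.966], [0.002, -0.966, -0.258], [-1.0, -0.004, 0.005]]
wrist_force: [-11.8, 3.1, 20.2]
opening: 0.576
[ 0.25 -0.01  0.05]
```

```bash
python3 -m pendant '[-0.1,-0.05,0.09,0,0,0,0,-0.1,-0.05,0.09,0,0,0,0,0,-0.05,0.09,0,0,0,0,0.1,-0.05,0.09,0,0,0,0]';python3 -m pendant '[0.12,0,0,0,0,0,0,0.2,0,0,0,0,0,0]'
```

```text
clock: 11.4
position: [0.5535, 0.0082, 0.0653]
ee_rot: [[-0.007, 0.258, -0.966], [0.002, -0.966, -0.258], [-1.0, -0.004, 0.006]]
wrist_force: [-1.8, 0.2, -1.0]
opening: 0.579
clock: 11.65
position: [0.5533, 0.0082, 0.0608]
ee_rot: [[-0.007, 0.258, -0.966], [0.002, -0.966, -0.258], [-1.0, -0.004, 0.007]]
wrist_force: [-6.1, 0.4, 14.9]
opening: 0.578
```

```bash
python3 -m pendant '[-0.06,0,0,0,0,0,60,-0.06,0,0,0,0,0,80,-0.06,0,0,0,0,0,80,-0.06,0,0,0,0,0,80,-1,0,0,0,0,0,80,-2.5,0,0,0,0,0,90,-3.2,0,0,0,0,0,100,-3.2,0,0,0,0,0,100]'; python3 -c "
from h import *
print(np.round(delta((.425,-.2029,.13)),2),np.round(delta((.425,-.2029,-.018)),2))
t=imaging.camera('scene')
cv2.imwrite('pics/k.png',crop(t,325,240,60,60,7,[]))"
```

```text
clock: 12.65
position: [0.5548, 0.0079, 0.1421]
ee_rot: [[-0.004, 0.258, -0.966], [0.002, -0.966, -0.258], [-1.0, -0.003, 0.003]]
wrist_force: [0.1, 0.1, -0.6]
opening: 0.998
[0.49 6.8  7.19] [6.41 6.82 7.17]
```

View pics/k.png

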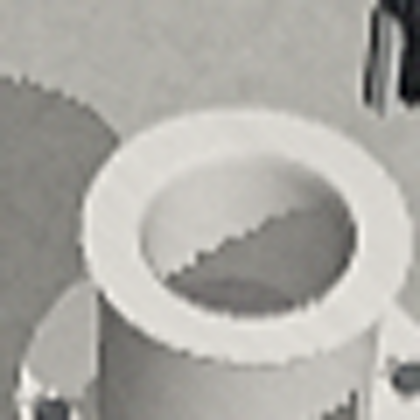

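```bash
python3 -m pendant '[0.2,1.4,1.5,0,0,0,100,0.3,3,3.2,0,0,0,100,0.4,4.6,4.9,0,0,0,100,0.5,6,6.4,0,0,0,100,1.5,6.8,7.17,0,0,0,100,3.5,6.82,7.17,0,0,0,100,4.8,6.82,7.17,0,0,0,100,5.2,6.82,7.17,0,0,0,100,5.2,6.82,7.17,0,0,0,100]'; python3 -c "
from h import *
print(np.round(delta((.425,-.2029,-.0175)),2))"
```

```text
clock: 13.82
position: [0.4238, -0.2024, 0.0108]
ee_rot: [[-0.008, 0.258, -0.966], [0.003, -0.966, -0.258], [-1.0, -0.005, 0.007]]
wrist_force: [-0.0, -0.3, -0.4]
opening: 1.004
[ 1.13  0.04 -0.05]
```

```bash
f(){ grep -E "position|force|open"; }; python3 -m pendant '[0.5,0.04,-0.05,0,0,0,100,0.9,0.04,-0.05,0,0,0,100,1.1,0.04,-0.05,0,0,0,100,1.13,0.04,-0.05,0,0,0,100,1.13,0.04,-0.05,0,0,0,0,1.13,0.04,-0.05,0,0,0,0,1.13,0.04,-0.05,0,0,0,0,1.13,0.04,-0.05,0,0,0,0,1.13,0.04,-0.05,0,0,0,0]'|f;  python3 -m pendant '[-1,0,0,0,0,0,0,-2.5,0,0,0,0,0,0,-4.5,0,0,0,0,0,0,-6,0,0,0,0,0,0,-6,0,0,0,0,0,0]'|f;python3 -c "
from h import *
print(np.round(delta((.5533,.0082,.10)),2))"
```

```text
position: [0.4252, -0.2032, -0.0166]
wrist_force: [-1.5, 0.3, 7.6]
opening: 0.57
position: [0.4278, -0.2046, 0.1362]
wrist_force: [-0.6, -1.5, -1.6]
opening: 0.568
[ 1.43 -6.92 -7.05]
```

```bash
f(){ grep -E "position|force|open"; }; python3 -m pendant '[0,-1.6,-1.6,0,0,0,0,0,-3.2,-3.3,0,0,0,0,0,-4.8,-4.9,0,0,0,0,0,-6.2,-6.3,0,0,0,0,0.3,-6.9,-7,0,0,0,0,1,-6.92,-7.05,0,0,0,0,1.6,-6.92,-7.05,0,0,0,0,2,-6.92,-7.05,0,0,0,0,2,-6.92,-7.05,0,0,0,0]'|f; python3 -c "
from h import *
print(np.round(delta((.5533,.0082,.068)),2))"
```

```text
position: [0.5525, 0.0077, 0.0848]
wrist_force: [0.9, 0.1, -0.9]
opening: 0.568
[ 0.67 -0.01 -0.04]
```

```bash
f(){ grep -E "position|force|open"; }; python3 -m pendant '[0.35,-0.01,-0.04,0,0,0,0,0.6,-0.01,-0.04,0,0,0,0,0.67,-0.01,-0.04,0,0,0,0]'|f;python3 -m pendant '[0.08,0,0,0,0,0,0,0.16,0,0,0,0,0,0,0.2,0,0,0,0,0,0]'|f
```

```text
position: [0.5531, 0.0082, 0.0676]
wrist_force: [-0.2, -0.5, -0.8]
opening: 0.572
position: [0.5531, 0.0081, 0.0625]
wrist_force: [-0.8, -0.0, -1.0]
opening: 0.571
```

```bash
f(){ grep -E "position|force|open"; }; python3 -m pendant '[0,0,0,0,0,0,62,0,0,0,0,0,0,75,0,0,0,0,0,0,80,0,0,0,0,0,0,80,-1,0,0,0,0,0,80,-2.5,0,0,0,0,0,90,-2.8,0,0,0,0,0,100]'|f; python3 -c "
from h import *
print(np.round(delta((.4528,-.3188,.13)),2),np.round(delta((.4528,-.3188,.01)),2))
t=imaging.camera('scene')
print([ (np.round(r['uv'],1),round(r['p'],2)) for r in imaging.spot_point('scene','thin_ring_a_mid')], w2px(t,(.5533,.0082,.041)), w2px(t,(.5533,.0082,.081)))
cv2.imwrite('pics/l.png',crop(t,325,240,60,60,7,[]))"
```

```text
position: [0.5548, 0.0081, 0.135]
wrist_force: [-0.1, 0.2, 0.4]
opening: 1.004
[ 0.22 11.58  7.31] [ 5.02 11.57  7.31]
[(array([248.7, 166.3]), 0.8), (array([313.2, 185.1]), 0.75), (array([298.9, 160.8]), 0.65)] [358.65908623 287.21006256] [359.77554495 274.25717088]
```

```bash
python3 -c "
import cv2
for n in 'kl':
  g=cv2.resize(cv2.imread(f'pics/{n}.png',0),(60,60),interpolation=cv2.INTER_AREA)
  print(n);print(g[22:47:2,20:52:2])
"
```

```text
k
[[214 214 213 216 218 215 208 206 198 193 197 209 215 214 212 211]
 [215 217 216 210 202 198 195 190 187 179 171 170 183 209 213 214]
 [214 216 200 198 201 197 196 193 187 180 168 152 144 152 210 214]
 [213 191 195 200 202 199 196 190 185 179 167 158 139 122 135 219]
 [199 187 193 198 201 201 194 191 186 169 159 129 124 119 111 197]
 [177 186 198 199 197 197 200 194 174 128 133 133 129 123 104 117]
 [163 187 194 200 203 203 136 138 137 135 134 132 126 121 109 108]
 [177 190 198 204 130 135 134 135 140 138 130 128 124 124 102 166]
 [216 179 187 132 134 134 138 140 139 134 134 131 122 118  91 224]
 [214 207 116 124 125 117 110 117 121 130 134 127 123 108 193 219]
 [214 214 206 148 109 112 115 119 115 117 114 124 141 187 222 218]
 [216 216 216 219 206 162 150 124 122 137 146 194 222 215 213 217]
 [209 219 216 215 214 219 218 222 222 223 223 217 219 217 212 217]]
l
[[216 213 214 217 217 216 206 205 198 193 196 208 215 213 212 211]
 [215 217 217 210 203 199 196 191 187 180 169 169 183 210 214 213]
 [214 214 201 198 200 199 196 194 187 179 168 151 144 152 210 215]
 [212 192 194 201 202 199 195 191 187 180 170 156 139 125 136 218]
 [200 186 194 199 200 200 195 190 185 168 158 130 127 119 111 198]
 [176 187 199 197 198 200 200 194 172 132 134 130 125 124 108 116]
 [163 187 193 200 202 200 133 137 137 134 135 132 126 123 110 110]
 [177 189 199 188 165 115 118 118 117 123 127 130 127 120 101 164]
 [217 177 154 169 153 113 119 118 119 121 121 118 123 120  96 224]
 [215 206 149 113 122 127 117 117 117 120 116 121 120 107 192 220]
 [214 216 206 165 144 150 141 141 130 115 119 115 136 188 221 219]
 [216 215 216 218 209 174 146 121 119 159 153 193 223 216 213 217]
 [211 218 217 214 213 218 217 222 222 222 222 217 218 218 211 214]]
```

```bash
f(){ grep -E "position|force|open"; }; python3 -m pendant '[0.1,1.5,1,0,0,0,100,0.2,3.5,2.2,0,0,0,100,0.2,5.5,3.5,0,0,0,100,0.2,7.5,4.8,0,0,0,100,0.2,9.6,6.1,0,0,0,100,0.4,11.2,7.1,0,0,0,100,2,11.57,7.31,0,0,0,100,3.8,11.57,7.31,0,0,0,100,4.8,11.57,7.31,0,0,0,100,5,11.57,7.31,0,0,0,100]'|f; python3 -c "
from h import *
print(np.round(delta((.4528,-.3188,-.0175)),2))"
```

```text
position: [0.4495, -0.317, 0.0058]
wrist_force: [0.1, 0.2, 0.7]
opening: 1.003
[ 0.93  0.11 -0.11]
```

```bash
f(){ grep -E "position|force|open"; }; python3 -m pendant '[0,0.11,-0.11,0,0,0,100,0.3,0.11,-0.11,0,0,0,100,0.7,0.11,-0.11,0,0,0,100,0.9,0.11,-0.11,0,0,0,100,0.93,0.11,-0.11,0,0,0,100,0.93,0.11,-0.11,0,0,0,0,0.93,0.11,-0.11,0,0,0,0,0.93,0.11,-0.11,0,0,0,0,0.93,0.11,-0.11,0,0,0,0,0.93,0.11,-0.11,0,0,0,0]'|f;  python3 -m pendant '[-1,0,0,0,0,0,0,-2.5,0,0,0,0,0,0,-4.5,0,0,0,0,0,0,-6,0,0,0,0,0,0,-6,0,0,0,0,0,0]'|f;python3 -c "
from h import *
print(np.round(delta((.5533,.0082,.0848)),2))"
```

```text
position: [0.4531, -0.3192, -0.0164]
wrist_force: [-0.6, 1.4, 5.7]
opening: 0.572
position: [0.4554, -0.3208, 0.1368]
wrist_force: [0.2, -0.8, -1.6]
opening: 0.566
[  2.04 -11.71  -7.18]
```

```bash
f(){ grep -E "position|force|open"; }; python3 -m pendant '[0,-1.6,-1,0,0,0,0,0,-3.6,-2.2,0,0,0,0,0,-5.6,-3.4,0,0,0,0,0,-7.7,-4.7,0,0,0,0,0,-9.7,-6,0,0,0,0,0.2,-11.2,-6.9,0,0,0,0,0.6,-11.71,-7.18,0,0,0,0,1.3,-11.71,-7.18,0,0,0,0,1.9,-11.71,-7.18,0,0,0,0,2.04,-11.71,-7.18,0,0,0,0,2.04,-11.71,-7.18,0,0,0,0]'|f; python3 -c "
from h import *
print(np.round(delta((.5533,.0082,.068)),2))"
```

```text
position: [0.5533, 0.0076, 0.0846]
wrist_force: [-0.1, 0.2, -1.9]
opening: 0.575
[ 0.66 -0.02 -0.01]
```

```bash
f(){ grep -E "position|force|open"; }; python3 -m pendant '[0.35,-0.02,-0.01,0,0,0,0,0.6,-0.02,-0.01,0,0,0,0,0.67,-0.02,-0.01,0,0,0,0]'|f;python3 -m pendant '[0.08,0,0,0,0,0,0,0.16,0,0,0,0,0,0,0.2,0,0,0,0,0,0]'|f
```

```text
position: [0.5531, 0.0081, 0.0674]
wrist_force: [-0.6, -0.1, -0.7]
opening: 0.575
position: [0.553, 0.0081, 0.0623]
wrist_force: [-0.4, -0.2, -0.7]
opening: 0.574
```

```bash
f(){ grep -E "position|force|open"; }; python3 -m pendant '[0,0,0,0,0,0,62,0,0,0,0,0,0,75,0,0,0,0,0,0,80,0,0,0,0,0,0,80,-1,0,0,0,0,0,80,-2.5,0,0,0,0,0,80,-4.3,0,0,0,0,0,70,-4.3,0,0,0,0,0,50]'|f; python3 -c "
from h import *
print(np.round(delta((.598,.2843,.165)),2),np.round(delta((.598,.2843,.082)),2))
t=imaging.camera('scene')
g=cv2.cvtColor(t['frame'],6)[240:300,325:385]; print(g[22:47:2,20:52:2])"
```

```text
position: [0.5555, 0.0082, 0.1736]
wrist_force: [0.1, -0.1, -1.0]
opening: 0.51
[  0.31 -10.24  -4.48] [  3.63 -10.26  -4.47]
[[214 212 213 214 219 214 208 205 197 193 195 210 213 212 212 213]
 [215 215 217 211 203 199 196 192 188 178 170 169 183 212 214 211]
 [212 216 202 198 200 197 198 192 189 178 167 151 142 149 213 213]
 [212 194 194 201 202 200 194 190 189 179 170 156 136 122 126 221]
 [196 187 195 198 198 193 188 182 178 171 162 126 126 120 114 200]
 [174 185 203 177 161 163 164 166 165 174 118 131 126 123 106  98]
 [155 187 161 173 194 190 190 191 172 153 117 119 127 122 107  98]
 [174 160 189 189 187 187 188 189 194 191 127 113 117 125 105 170]
 [219 176 190 187 189 191 187 180 134 143 147 153 116 117  90 230]
 [214 206 184 188 188 197  96 109  96 150 149 150 154 107 199 217]
 [216 215 210 189 176 143 116 114 124 147 145 146 159 188 221 218]
 [215 217 214 217 210 175 169 149 146 160 164 201 223 216 213 217]
 [213 216 214 215 214 214 216 223 223 223 220 216 217 217 213 213]]
```

The hole of the top ring projects where a ring top at z=62 mm should, so the column is seated flat. Next is the follower.

```bash
f(){ grep -E "position|force|open"; }; python3 -m pendant '[0.1,-1.8,-0.8,0,0,0,50,0.1,-4,-1.7,0,0,0,50,0.1,-6.2,-2.7,0,0,0,50,0.1,-8.3,-3.6,0,0,0,50,0.2,-9.7,-4.2,0,0,0,50,0.2,-10.24,-4.48,0,0,0,50,0.2,-10.24,-4.48,0,0,0,50]'|f; python3 -c "
from h import *
print(np.round(delta((.598,.2843,.11)),2),np.round(delta((.598,.2843,.082)),2))
st=sensors.state();p=np.array(st['position']);print(np.round(st['ee_rot'],3).tolist())
t=imaging.camera('scene'); a=w2px(t,p+[0,0,-.01]).astype(int)
cv2.imwrite('pics/m.png',crop(t,a[0]-40,a[1]-40,80,80,7,[(*(p+[0,0,.022]),.004,(0,255,0)),(p[0],p[1],.128,.012,(0,255,255))]))"
```

```text
position: [0.5962, 0.2845, 0.1641]
wrist_force: [0.1, -0.4, -0.1]
opening: 0.506
[ 2.17  0.02 -0.07] [ 3.29  0.01 -0.07]
[[-0.001, 0.258, -0.966], [-0.004, -0.966, -0.258], [-1.0, 0.003, 0.002]]
```

View pics/m.png

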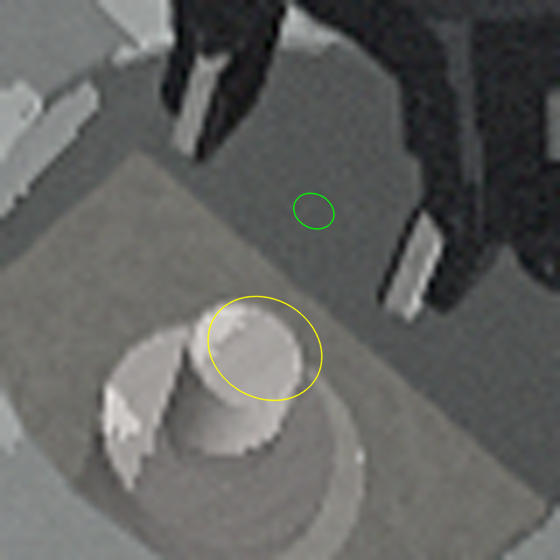

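```bash
f(){ grep -E "position|force|open"; }; python3 -m pendant '[0.7,0.02,-0.1,0,0,0,50,1.4,0.02,-0.1,0,0,0,50,1.7,0.02,-0.1,0,0,0,50,1.9,0.02,-0.1,0,0,0,50]'|f;python3 -m pendant '[0.4,0,0,0,0,0,50,0.8,0,0,0,0,0,50,1.1,0,0,0,0,0,50]'|f; python3 -c "
from h import *
print(np.round(delta((.5985,.2843,.082)),2))"
```

```text
position: [0.599, 0.2826, 0.1165]
wrist_force: [0.7, 0.0, 0.6]
opening: 0.502
position: [0.5987, 0.2825, 0.0882]
wrist_force: [-0.4, -0.8, -0.5]
opening: 0.5
[ 0.25 -0.07 -0.01]
```

```bash
f(){ grep -E "position|force|open"; }; python3 -m pendant '[0.2,-0.07,0,0,0,0,50,0.25,-0.07,0,0,0,0,50,0.25,-0.07,0,0,0,0,20,0.25,-0.07,0,0,0,0,0,0.25,-0.07,0,0,0,0,0,0.25,-0.07,0,0,0,0,0,0.25,-0.07,0,0,0,0,0]'|f;python3 -m pendant '[-0.2,0,0,0,0,0,0,-1,0,0,0,0,0,0,-2.5,0,0,0,0,0,0,-4.3,0,0,0,0,0,0,-4.9,0,0,0,0,0,0,-4.9,0,0,0,0,0,0]'|f; python3 -c "
from h import *
print(np.round(delta((.5533,.0082,.15)),2))"
```

```text
position: [0.5985, 0.2842, 0.0823]
wrist_force: [-0.3, 1.1, 3.0]
opening: 0.252
position: [0.5987, 0.2848, 0.2049]
wrist_force: [0.1, -0.4, -1.4]
opening: 0.251
[ 2.24 10.22  4.58]
```

```bash
f(){ grep -E "position|force|open"; }; python3 -m pendant '[0,1.6,0.7,0,0,0,0,0,3.6,1.6,0,0,0,0,0,5.6,2.5,0,0,0,0,0,7.6,3.4,0,0,0,0,0.5,9.4,4.2,0,0,0,0,1.5,10.22,4.58,0,0,0,0,2.7,10.22,4.58,0,0,0,0,3.6,10.22,4.58,0,0,0,0,3.8,10.22,4.58,0,0,0,0,3.8,10.22,4.58,0,0,0,0]'|f; python3 -c "
from h import *
print(np.round(delta((.5533,.0082,.091)),2))"
```

```text
position: [0.5528, 0.0082, 0.1102]
wrist_force: [0.5, 0.2, -1.2]
opening: 0.251
[ 0.77  0.   -0.02]
```

Underside is at TCP − 4 mm. I'll lower it to the mouth in small steps.

```bash
f(){ grep -E "position|force|open"; }; python3 -m pendant '[0.4,0,-0.02,0,0,0,0,0.7,0,-0.02,0,0,0,0,0.77,0,-0.02,0,0,0,0]'|f;python3 -m pendant '[0.12,0,0,0,0,0,0,0.24,0,0,0,0,0,0,0.3,0,0,0,0,0,0]'|f;python3 -m pendant '[0.1,0,0,0,0,0,0,0.2,0,0,0,0,0,0]'|f
```

```text
position: [0.5529, 0.0084, 0.0903]
wrist_force: [0.9, 0.1, -1.3]
opening: 0.249
position: [0.5528, 0.0083, 0.0827]
wrist_force: [-0.1, 0.6, -1.6]
opening: 0.249
position: [0.5528, 0.0083, 0.0776]
wrist_force: [-0.3, 0.0, -1.3]
opening: 0.247
```

```bash
f(){ grep -E "position|force|open"; }; python3 -m pendant '[0.12,0,0,0,0,0,0,0.24,0,0,0,0,0,0,0.3,0,0,0,0,0,0]'|f;python3 -m pendant '[0.06,0,0,0,0,0,0,0.1,0,0,0,0,0,0]'|f
```

```text
position: [0.5527, 0.0083, 0.0698]
wrist_force: [0.1, -0.6, -1.9]
opening: 0.254
position: [0.5527, 0.0083, 0.0672]
wrist_force: [0.3, 0.0, -2.4]
opening: 0.249
```

```bash
f(){ grep -E "position|force|open"; }; python3 -m pendant '[0,0,0,0,0,0,35,0,0,0,0,0,0,45,0,0,0,0,0,0,50,-0.5,0,0,0,0,0,50,-2,0,0,0,0,0,50,-4,0,0,0,0,0,50,-5,0,0,0,0,0,50,-5,2,1,0,0,0,50,-5,4,2,0,0,0,50,-5,4,2,0,0,0,50]'; python3 -c "
from h import *
p=(.5533,.0082)
f=[]
for n,x,y in(('scene',325,225),('top',230,200)):
  t=imaging.camera(n)
  f.append(crop(t,x,y,80,80,5,[(*p,.112,.012,(0,255,0))]))
  print(n,[(k,np.round(r['uv'],1).tolist(),round(r['p'],2),np.round(px2w(t,r['uv'],z)[:2],4)) for k,z in (('follower_knob',.112),('ball_gauge',0),('jar',0)) for r in imaging.spot_point(n,k)[:2]],w2px(t,(*p,.112)))
cv2.imwrite('pics/z.png',np.hstack(f))"
```

```text
clock: 32.28
position: [0.5299, -0.104, 0.1938]
ee_rot: [[-0.002, 0.251, -0.968], [-0.005, -0.968, -0.251], [-1.0, 0.004, 0.003]]
wrist_force: [-0.3, -0.2, -0.4]
opening: 0.503
scene [('follower_knob', [360.5, 263.9], 0.93, array([0.5539, 0.0085])), ('follower_knob', [356.3, 297.6], 0.52, array([0.6042, 0.0688])), ('ball_gauge', [266.3, 202.6], 0.9, array([ 0.5781, -0.3447])), ('jar', [330.2, 360.6], 0.79, array([0.674 , 0.0963]))] [360.68704861 263.68211973]
top [('ball_gauge', [421.0, 227.3], 0.86, array([ 0.5832, -0.338 ])), ('jar', [228.4, 189.2], 0.61, array([0.678 , 0.0991]))] [265.16991338 236.18181822]
```

The knob top is detected at scene (360.5, 263.9), and the prediction for a seated follower is (360.7, 263.7). The hand is clear, so I'll hand the job in.

```bash
python3 -c "
from h import *
print(bot.finish_job())"
```

```text
the job is handed in; nothing more can be done
None
```

The mould is packed and the job is handed in: the thick ring went in first, then the two thin rings, then the follower on top with its knob up. The clock stood at about 32 s.

**What went wrong on the way**
- **First grasp:** it closed on nothing, because the fingertips sit about 22 mm above the reported TCP. I measured that with a light touch on the thick ring (about 21 N) and corrected for it.
- **Thick ring:** it met the mouth's chamfer at about 20 N. I moved it about 3 mm and it went in; the two thin rings and the follower entered without contact.

**Last checks**
- **Rings:** after each drop the scene camera showed the ring inside the bore and the top of the column one ring higher. The last ring's hole appeared where a flat stack should put it.
- **Follower:** its knob top was detected at pixel (360.5, 263.9) in the scene camera, against (360.7, 263.7) predicted for a seated follower. The top camera did not report the knob, so this rests on the scene camera alone.
- **Other things:** the jar is within 5 mm and the ball gauge within 8 mm of where each was first detected, which I take as detector scatter. The arm did not go near either. I did not check the remaining items again at the end.
- **Final view:** I could not look at the last picture, because the 12-picture limit was reached. The hand was open, clear of everything, and the wrist force was near zero.

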